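# Close the battery-plate jig: comb plate, square handle, claw clamp

### The job

First lower the slotted comb plate over the sloping jig's two pins until it lies flush on the bed, then push the red handle's square bore fully home on the clamp's square shaft. With the handle, turn the shaft clockwise (from above) to its stop, so the yellow claw swings over the plate, and let go, leaving the handle on. Drop neither part, keep the fingers off the claw, and leave the tin, brush and loose bar alone.

Things in the scene. Friction and masses are not known exactly. Their poses are not given: they have to be found in the camera images.
- bed: Fixed grey sloping top of the jig, 160 x 260 x 12 mm. Origin on its top surface, mid-way between the pins (where the plate's origin belongs), 100 mm above the bench. x up the slope (away from the robot), y level, to the left; z square to the bed, leaning 25 deg towards the robot. Surface spans x -80 to 80, y -95 to 165 mm. Shaft axis at x 0, y 105 mm, along z.
- pin_left (a point): Tip of the left locating pin, on its axis. Brass pin 12 mm in diameter, standing 22 mm out of the bed along the bed's z, the last 8 mm tapering to 5 mm. In the bed's frame: x 0, y +55, z 22 mm.
- pin_right (a point): Tip of the right locating pin, the same as the left one. In the bed's frame: x 0, y -55, z 22 mm.
- plate: Loose slotted aluminium comb plate, 100 (x) x 150 (y) x 8 mm, about 0.3 kg, flat on the bench. Origin: centre of its underside, z up. Through holes 13.5 mm wide at x 0, y -55 and +55 mm. Black upright grip rib in its middle, 60 mm along y, 16 mm thick along x, z 8 to 52 mm: grip it across x. Seated, its frame meets the bed's, or is half a turn about z from it: it fits both ways.
- handle: Loose handle, about 0.35 kg, standing on its hub. Origin: centre of the hub's underside, at the bore's mouth, z up. Steel hub 44 x 44 mm, 40 mm high, with a square bore 21.5 mm wide, 40 mm deep, open below; hub and bore sides parallel to x and y. On top a red bar, 120 mm along x, 18 mm thick along y, z 40 to 74 mm: grip it across y at its middle. Fits in any of four quarter turns.
- claw: Square steel shaft with a yellow claw at its foot, turning as one. Origin on the shaft axis, on the 48 mm round shoulder where the hub rests (handle's origin when home), 19 mm above the bed. z along the shaft, out of the bed; x along the claw: 55 mm reach, 16 wide, 8 thick, underside 3 mm over a seated plate. Shaft 20 mm square, sides along x and y, 36 mm long, last 10 mm tapering to 12.
- spindle (a joint): Angle of shaft and claw (rad): 0 with the claw pointing straight up the slope; grows when turned clockwise seen from above (negative about the claw's z) to a hard stop at 1.2, with the claw over the plate's edge. Starts at 0 to 0.25, clear of the plate. Stays where left (friction 0.15 N m).
- tin: Bystander: round white tin with a blue band, 68 mm in diameter, 100 mm high; origin at the centre of its underside. Leave alone.
- brush: Bystander: brush with a wooden handle, 200 mm long, lying on the bench along its x axis. Leave alone.
- bar: Bystander: loose light metal bar 190 (y) x 20 x 14 mm lying in front of the jig; origin at the centre of its underside. Leave alone.
There are look-alikes about, which are no part of the job. What is shaped like the plate but orange is not meant.

How it is judged:
By the outcome, as a careful person would: the job done as asked, in the order asked, and still so for the second after the job is handed in, with the robot touching nothing.
It also fails if it takes over 64 s, if anything falls off the work surface, if the arm or the gripper's body presses on something with over 40 N, if the wrist force passes 120 N, or if a joint passes its speed limit or range.

### The arm

A 7-joint arm with a two-finger parallel gripper is mounted at the origin on the work surface. World frame = base frame: x ahead of the robot, y to its left, z up, the work surface at z = 0. Lengths are in mm, angles in rad, forces in N, time in s.
With the tool pointing down it reaches from about 425 to 800 mm from the base axis. Payload 8.3 kg.
Tool frame: the origin (TCP) lies at the very end of the fingers, on their centre line; the grasp point (between the pads) lies 19 mm behind it; z points along the fingers, y is the line along which they close (so a half turn about z gives the same grasp; the last joint's range is limited). The gripper opens to 85 mm and grips with 20 to 120 N. Pads are 22 mm wide; open, the fingers measure 114 mm over their backs; the gripper's body (76 mm by 85 mm) begins 54 mm behind the grasp point. The pads swing forward as they close: fully open they stand 13 mm farther back than shut.
Start: joints at [1.158, 0.383, 0.016, 1.37, -0.006, 1.388, -0.046], TCP at [214.23, -587.119, 231.279] pointing down, gripper open.
Joint ranges: [-2.95, 2.95], [-0.25, 2.06], [-1.52, 1.56], [0.18, 2.33], [-1.44, 4.58], [0.02, 2.06], [-3.01, 3.01]. Speed limits (rad/s): [2.39, 2.39, 3.01, 3.01, 3.14, 3.14, 3.14].

### API

Orientations are given as a 3x3 rotation matrix whose columns are the frame's x, y, z axes.
In Python, from station import bot gives the robot as it stands.
- The arm moves only by the tool servo_tool, never from a script. Its argument "motion" is a list of rows, each an object with "delta_pos": the shift along the world's x, y, z in units of 25 mm (1.0 is 25 mm), a list of three; "rotation": the turn, a rotation vector about the world's x, y, z in units of 5 degrees (1.0 is 5 degrees), a list of three; "claw": the finger opening in mm, from 0 to 85.4. A call has 1 to 12 rows; each row shifts and turns the commanded pose from where the row before left it; what a row does not reach is not made up. A row lasts 1/12 s, in which the tool goes at most 41.7 mm and 7.16 degrees, less where a joint would pass 70% of its speed; a pose out of reach is approached as far as the arm can. A call is refused whole if a number of a shift passes 1 or a number of a turn 1, either way. A call with a gripper value outside its range is refused whole. The fingers move at their own pace and stop on an object; "grip_force" is the grip in N (left out, the last holds). Time passes only in rows, so rows that do not move let the fingers close. It gives the time, the measured TCP pose, the force, the opening and the grip force at its end, in the units of the state.
- bot.get_obs(): the state, without advancing time (a new reading comes with each control period).
- bot.grab_frame(name): name is "scene" or "top"; returns a dict with "image" (400x640x3 uint8, blue, green, red), "depth" (400x640 float32, mm along the optical axis (not along the pixel's ray), 0 where there is no reading), "K" (3x3 intrinsics, pixels), "k1" (the pictures are not rectified: a ray, as slopes to the right and down, at radius r is drawn at 1 + k1 r^2 times it, then the intrinsics apply), "xyz" and "orientation" of the camera in the world. Camera axes: x right, y down, z forward; pixel columns grow to the right and rows downward; lengths in mm; the calibration is good to about 2 mm. A picture is of the moment at which its call begins.
- bot.job_done(): hands the job in; it is judged then, once.
The state is a dict: "t": time; "joints": joint angles; "qvel": joint speeds; "effort": joint torques, N m; "tool_pos": TCP position; "tcp_rot": TCP orientation; "wrist_force": force on the tool from outside, world axes, zero at the start; "wrist_torque": the same for the moment, N m; "width": opening from 0.0 (shut) to 1.0 (fully open); "finger_force": force on a finger pad.
Only numpy, scipy, OpenCV 4.12 (cv2) and the standard library are available. Lean on these libraries where they do the work, as an engineer would, in place of code of your own. Each camera call takes 0.05 s, during which the arm holds its last target. There are 200 camera calls.

## Working session

There is one attempt and no reset: what is moved stays moved. The work goes in short steps, Python scripts to look and compute and a tool call to move; the robot and the scene stay as the last step left them, time stands still between calls to the robot, and variables do not carry over. Pictures are saved under pics/ and viewed, at most 10 in all, crops included, and the job is handed in when it is done.

Besides the shell and the picture viewer there is one more tool, called after "Request:" as name([rows], argument=value, ...), one row to a line, values as JSON. servo_tool: Moves the arm, as the interface text tells. Its arguments: {"type":"object","properties":{"motion":{"type":"array","items":{"type":"object","properties":{"delta_pos":{"type":"array","items":{"type":"number"}},"rotation":{"type":"array","items":{"type":"number"}},"claw":{"type":"number"}}}},"grip_force":{"type":"number"}},"required":["motion"]}

```bash
ls; mkdir -p pics; python3 - <<'E'
from station import bot
import cv2,pickle
for n in("scene","top"):
    f=bot.grab_frame(n); cv2.imwrite(f"pics/{n}0.png",f["image"]); pickle.dump(f,open(f"{n}0.pkl","wb"))
    print(n,f["K"],f["k1"],f["xyz"],f["orientation"])
o=bot.get_obs();print(o)
E
```

```text
pics
scene [[369.75665075   0.         314.12219309]
 [  0.         369.75665075 192.42804536]
 [  0.           0.           1.        ]] -0.04149342033559798 [1004.89928333  320.00997025  898.38040537] [[-0.54355502  0.68899514 -0.47940967]
 [ 0.8393051   0.45343109 -0.29994531]
 [ 0.01071838 -0.56540776 -0.82474188]]
top [[483.84740683   0.         316.60290802]
 [  0.         483.84740683 196.5187357 ]
 [  0.           0.           1.        ]] 0.038778149179123256 [ 280.79873817    7.69709746 1731.44623939] [[ 0.0215142  -0.98831464  0.15090165]
 [-0.99975603 -0.02051231  0.00819298]
 [-0.0050019  -0.1510411  -0.98851483]]
{'t': 0.1, 'joints': array([ 1.15811421,  0.38413314,  0.01638185,  1.37106103, -0.0063019 ,
        1.38818938, -0.04649792]), 'qvel': array([-0.00030765, -0.00163982, -0.00083559, -0.00324916,  0.00134593,
        0.00030348, -0.00090933]), 'effort': array([ 2.57491716e-03, -6.29132938e+01,  8.47213715e-01, -3.72757173e+01,
        1.69068540e-02,  1.04430289e-02,  3.42798421e-05]), 'tool_pos': array([ 214.05951886, -586.71524968,  230.38654409]), 'tcp_rot': array([[ 9.39427262e-01,  3.42747772e-01, -6.20192642e-04],
       [ 3.42748332e-01, -9.39425852e-01,  1.62750025e-03],
       [-2.48029163e-05, -1.74148810e-03, -9.99998483e-01]]), 'wrist_force': array([-0.67462867, -0.23401185, -0.18907368]), 'wrist_torque': array([-0.02170296, -0.04388892, -0.02420573]), 'finger_force': 0.0, 'width': 1.002868083550304}
```

View pics/scene0.png

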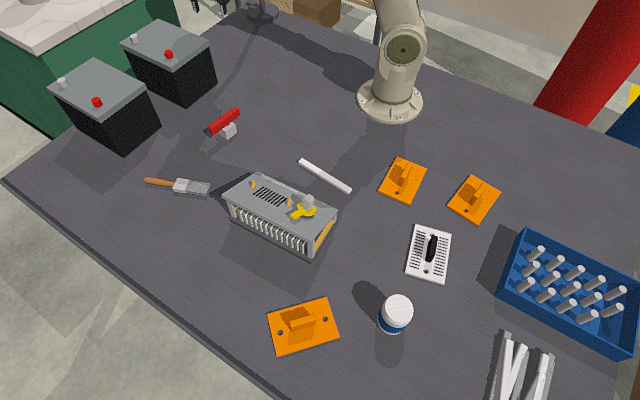

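View pics/top0.png

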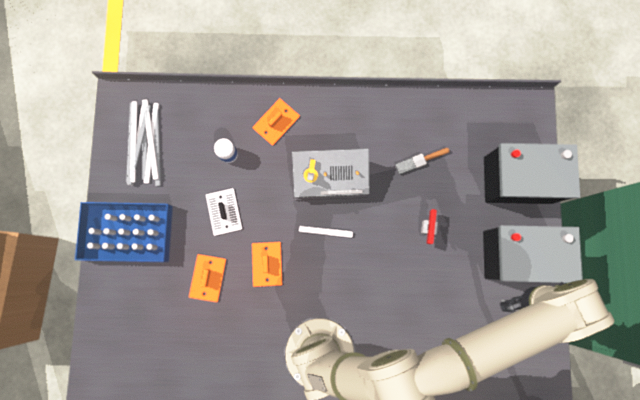

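Candidates for the plate: silver at scene (429,253) / top (224,212), and orange ones at scene (403,180), (474,199), (303,327). The silver one with the black rib fits, since orange is excluded. The only handle is the red bar on a steel hub at scene (222,124) / top (432,227). I'll confirm in one enlarged mosaic.

```bash
cat > h.py <<'E'
import numpy as np,cv2,pickle
def load(n): return pickle.load(open(n+".pkl","rb"))
def grab(n,tag):
    from station import bot
    f=bot.grab_frame(n); pickle.dump(f,open(f"{n}{tag}.pkl","wb")); return f
def slopes(f,uv):
    return cv2.undistortPoints(np.array(uv,float).reshape(-1,1,2),f["K"],np.array([f["k1"],0,0,0.]))[:,0]
def rays(f,uv):
    s=slopes(f,uv); return np.c_[s,np.ones(len(s))]@np.array(f["orientation"]).T
def cast(f,uv,p0,n=(0,0,1)):
    d=rays(f,uv);c=np.array(f["xyz"]);n=np.array(n,float)
    return c+d*(((np.array(p0)-c)@n)/(d@n))[:,None]
def cloud(f,m):
    v,u=np.nonzero(m&(f["depth"]>0)); d=rays(f,np.c_[u,v]); return np.array(f["xyz"])+d*f["depth"][v,u][:,None],np.c_[u,v]
def proj(f,P):
    R=np.array(f["orientation"]);q=(np.array(P,float)-f["xyz"])@R
    s=q[:,:2]/q[:,2:];s=s*(1+f["k1"]*(s**2).sum(1))[:,None]
    return s@f["K"][:2,:2].T+f["K"][:2,2]
def box(f,u0,u1,v0,v1):
    m=np.zeros((400,640),bool);m[v0:v1,u0:u1]=1;return m
E
python3 - <<'E'
from h import *
S,T=load("scene0"),load("top0")
def c(f,u,v,w,h): return cv2.resize(f["image"][v:v+h,u:u+w],(400,300),interpolation=cv2.INTER_CUBIC)
cv2.imwrite("pics/m.png",np.vstack([np.hstack([c(S,389,220,80,60),c(T,284,133,100,75)]),np.hstack([c(S,212,160,140,105),c(T,400,200,64,48)])]))
# plate
for f,b in((T,(200,250,180,242)),(S,(395,465,215,295))):
    hsv=cv2.cvtColor(f["image"],cv2.COLOR_BGR2HSV); m=box(f,*b)&(hsv[...,2]>140)&(hsv[...,1]<60)
    P,_=cloud(f,m);print("plate z",np.percentile(P[:,2],[5,50,95]))
    uv=np.argwhere(m)[:,::-1]
    r=cv2.minAreaRect(cast(f,uv,(0,0,8))[:,:2].astype(np.float32));print(r)
    m=box(f,*b)&(hsv[...,2]<60);P,_=cloud(f,m);P=P[P[:,2]>44];print("rib",len(P),P.mean(0) if len(P) else 0, cv2.minAreaRect(P[:,:2].astype(np.float32)) if len(P)>3 else 0)
for f,b in((T,(410,460,200,250)),(S,(195,255,100,145))):
    hsv=cv2.cvtColor(f["image"],cv2.COLOR_BGR2HSV); m=box(f,*b)&((hsv[...,0]<8)|(hsv[...,0]>172))&(hsv[...,1]>150)
    P,_=cloud(f,m);print("red z",np.percentile(P[:,2],[5,50,95]));P=P[P[:,2]>69];r=cv2.minAreaRect(P[:,:2].astype(np.float32));print(r)
# bed plane
P,uv=cloud(T,box(T,296,366,150,190)); k=(P[:,2]>60)&(P[:,2]<145);P=P[k]
A=np.c_[P[:,:2],np.ones(len(P))]
w=np.ones(len(P),bool)
for i in range(6):
    s=np.linalg.lstsq(A[w],P[w,2],rcond=None)[0];w=abs(A@s-P[:,2])<4
n=np.array([-s[0],-s[1],1]);n/=np.linalg.norm(n);print("bed n",n,np.degrees(np.arccos(n[2])),np.degrees(np.arctan2(-n[1],-n[0])),w.sum(),s)
E
```

```text
plate z [-1.14968532  8.3012165  16.9433824 ]
((481.6703186035156, 349.4922180175781), (223.93301391601562, 159.73362731933594), 6.8530402183532715)
rib 8 [479.88467338 346.50296271  50.3848467 ] ((480.090087890625, 345.9945068359375), (49.05638885498047, 4.637336730957031), 9.544644355773926)
plate z [ 4.50392702  8.02597453 10.99278349]
((513.2296142578125, 360.63916015625), (222.87307739257812, 108.46578216552734), 11.123636245727539)
rib 131 [485.10171564 353.85497493  51.09711801] ((482.92877197265625, 353.9217834472656), (61.48387908935547, 15.361848831176758), 15.282767295837402)
red z [61.74005498 72.70157123 79.52757037]
((440.0699157714844, -374.4744567871094), (18.948850631713867, 117.84518432617188), 83.46949005126953)
red z [47.0422057  67.43318775 76.23966761]
((439.9140625, -375.08587646484375), (18.71059799194336, 118.23939514160156), 82.97006225585938)
bed n [-0.41975738 -0.02770028  0.90721356] 24.876918231359245 3.7755409158547764 1643 [ 4.62688611e-01  3.05333600e-02 -1.81975335e+02]
```

View pics/m.png

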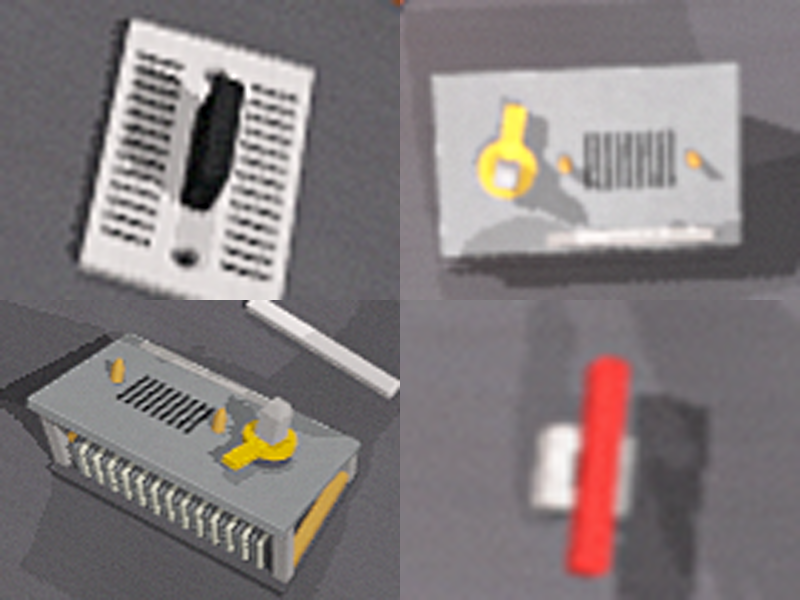

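The crops confirm the silver comb plate with its black rib. The jig's brass pins are near top (326,174) and (358,173), the yellow claw with its square shaft is near top (311,173), and the red handle stands on a steel hub. Next I'll measure precisely.

```bash
cat > meas.py <<'E'
from h import *
from scipy.optimize import least_squares
def big(m):
    n,l,s,c=cv2.connectedComponentsWithStats(m.astype(np.uint8)); return l==1+np.argmax(s[1:,4])
def Rbed(th,a=np.radians(25)):
    c,s=np.cos(th),np.sin(th)
    return np.array([[c,-s,0],[s,c,0],[0,0,1]])@np.array([[np.cos(a),0,-np.sin(a)],[0,1,0],[np.sin(a),0,np.cos(a)]])
if __name__=="__main__":
    S,T=load("scene0"),load("top0"); obs=[]
    for nm,f,b,bb in(("top",T,(296,366,150,190),None),("scene",S,(225,340,170,245),None)):
        hsv=cv2.cvtColor(f["image"],cv2.COLOR_BGR2HSV)
        m=box(f,*b)&(hsv[...,0]>8)&(hsv[...,0]<32)&(hsv[...,1]>110)&(hsv[...,2]>90)
        n,l,s,c=cv2.connectedComponentsWithStats(m.astype(np.uint8))
        for i in range(1,n): print(nm,s[i],c[i].round(2), cv2.mean(hsv,(l==i).astype(np.uint8))[:3])
        m=box(f,*b)&(hsv[...,2]>185)&(hsv[...,1]<40)
        n,l,s,c=cv2.connectedComponentsWithStats(m.astype(np.uint8))
        for i in range(1,n):
            if s[i,4]>4: print(nm,"white",s[i],c[i].round(2))
    for f,b in((T,(200,250,180,242)),(S,(395,465,215,295))):
        hsv=cv2.cvtColor(f["image"],cv2.COLOR_BGR2HSV)
        for th in(140,170):
            m=big(box(f,*b)&(hsv[...,2]>th)&(hsv[...,1]<60))
            print("plate",cv2.minAreaRect(cast(f,np.argwhere(m)[:,::-1],(0,0,8))[:,:2].astype(np.float32)))
    v=cv2.cvtColor(S["image"],cv2.COLOR_BGR2HSV)
    m=box(S,395,465,215,295)&(v[...,2]<70); n,l,s,c=cv2.connectedComponentsWithStats(m.astype(np.uint8))
    for i in range(1,n):
        if s[i,4]>3 : print("dark",s[i],cast(S,[c[i]],(0,0,8)).round(1))
    P,_=cloud(S,big(m));
    for z in(48,45):Q=P[P[:,2]>z];print("rib",cv2.minAreaRect(Q[:,:2].astype(np.float32)),Q.mean(0))
E
python3 meas.py
```

```text
top [304 159  14  23 162] [310.96 170.94] (25.80864197530864, 152.35802469135803, 249.71604938271602)
top [356 171   3   4  10] [357.  172.5] (17.7, 133.0, 237.8)
top [324 173   3   3   7] [325. 174.] (17.857142857142858, 136.0, 235.14285714285714)
top white [ 296  150   70   40 1847] [332.6  167.52]
top white [308 173   6   7  30] [310.07 176.33]
scene [251 181   5   8  32] [252.75 184.62] (19.84375, 160.59375, 196.75)
scene [286 198   5   9  31] [288.39 202.03] (19.70967741935484, 160.93548387096774, 196.1290322580645)
scene [290 202  26  18 205] [302.2 211.6] (24.58048780487805, 237.3609756097561, 210.42926829268293)
scene [236 206   3   4  10] [236.8 207.5] (18.6, 161.10000000000002, 149.1)
scene [315 220  19  25 154] [323.66 232.86] (19.70779220779221, 157.1883116883117, 192.8701298701299)
scene white [312 170  28  17 144] [327.58 176.78]
scene white [291 189   7   3   7] [294.   190.14]
scene white [307 195   6   6  13] [310.38 197.31]
scene white [240 211   3   3   6] [240.83 212.  ]
scene white [245 214   3   5   9] [245.78 215.44]
scene white [255 219   3   5   7] [255.86 22
[... 474 characters left out ...]
te ((481.8572082519531, 354.58843994140625), (155.8762664794922, 102.07180786132812), 14.3451509475708)
plate ((482.2237854003906, 354.6832580566406), (153.1409149169922, 101.36023712158203), 14.416041374206543)
dark [403 224  12  48  71] [[501.1 303.7   8. ]]
dark [421 235   4   2   4] [[443.7 319.8   8. ]]
dark [425 235  13  27 207] [[467.6 355.    8. ]]
dark [425 271   3   2   5] [[536.6 369.7   8. ]]
rib ((483.0699462890625, 353.66607666015625), (61.43993377685547, 15.057205200195312), 13.744880676269531) [483.90143026 353.81902846  51.49846341]
rib ((482.937744140625, 353.93487548828125), (61.47986602783203, 15.42436695098877), 15.03880786895752) [484.78164454 353.98190263  51.12883544]
```

```bash
cat > bed.py <<'E'
from meas import *
S,T=load("scene0"),load("top0")
obs=[(T,(0,55,12),(325,174)),(T,(0,-55,12),(357,172.5)),(S,(0,55,12),(288.39,202.03)),(S,(0,-55,12),(252.75,184.62)),(T,(0,105,55),(310.07,176.33))]
def res(p,o=obs):
    R=Rbed(p[2]);r=[]
    for f,b,uv in o: r.append((proj(f,[R@np.array(b)+[p[0],p[1],100]])[0]-uv))
    return np.concatenate(r)
for sel in(obs[:2],obs[2:4],obs[:4],obs):
    s=least_squares(res,[590,-20,0.05],args=(sel,));print(s.x[:2],np.degrees(s.x[2]),s.fun.round(2))
# bed outline from top
f=T;P,uv=cloud(T,box(T,280,385,135,210));p=s.x;R=Rbed(p[2]);Q=(P-[p[0],p[1],100])@R
k=abs(Q[:,2])<5;print("bed outline c",cv2.minAreaRect(Q[k][:,:2].astype(np.float32)),"z med",np.median(Q[k][:,2]))
f=S;P,uv=cloud(S,box(S,215,345,165,260));Q=(P-[p[0],p[1],100])@R
k=abs(Q[:,2])<4;print("bed outline s",cv2.minAreaRect(Q[k][:,:2].astype(np.float32)),"z med",np.median(Q[k][:,2]))
for f,b in((T,(300,320,155,185)),(S,(285,320,190,222))):
    hsv=cv2.cvtColor(f["image"],cv2.COLOR_BGR2HSV)
    m=big(box(f,*b)&(hsv[...,0]>21)&(hsv[...,0]<34)&(hsv[...,1]>110))
    C=(cast(f,np.argwhere(m)[:,::-1],[p[0],p[1],100]+R@[0,105,17],R[:,2])-[p[0],p[1],100])@R-[0,105,0]
    far=C[(np.hypot(C[:,0],C[:,1])>30)];print("claw dir deg cw",np.degrees(np.arctan2(-far[:,1].mean(),far[:,0].mean())),len(far),np.hypot(C[:,0],C[:,1]).max())
E
python3 bed.py
```

```text
[615.26314759 -60.01255512] 3.9017836548787512 [-0.11  0.01  0.11 -0.01]
[616.27227453 -59.17186416] 3.543199466900616 [ 0.08  0.06 -0.08 -0.07]
[615.82412392 -59.56190388] 3.6757274366215174 [-0.24 -0.22 -0.03 -0.11  0.08 -0.18 -0.12 -0.22]
[616.23273533 -59.61478627] 2.864893791105349 [-0.25 -0.56 -0.02 -0.   -0.17  0.16 -0.04 -0.32 -0.04  0.58]
bed outline c ((-0.9271316528320312, 35.119171142578125), (161.3794403076172, 258.9612731933594), 0.3410882353782654) z med 0.6530695718671484
bed outline s ((-84.03416442871094, 34.407081604003906), (327.3031005859375, 260.4669494628906), 0.5182908773422241) z med 1.5814287955897477
claw dir deg cw 11.066146457410323 31 51.03434001343894
claw dir deg cw 12.59847265443269 57 55.652150173464534
```

Request:
servo_tool([
  {"delta_pos":[0.9,1,0.2],"rotation":[0,0,-0.56],"claw":60},
  {"delta_pos":[0.9,1,0.2],"rotation":[0,0,-0.56],"claw":60},
  {"delta_pos":[0.9,1,0.2],"rotation":[0,0,0],"claw":60},
  {"delta_pos":[0.9,1,0.2],"rotation":[0,0,0],"claw":60},
  {"delta_pos":[0.9,1,0.2],"rotation":[0,0,0],"claw":60},
  {"delta_pos":[0.9,1,0.2],"rotation":[0,0,0],"claw":60},
  {"delta_pos":[0.9,1,0],"rotation":[0,0,0],"claw":60},
  {"delta_pos":[0.9,1,0],"rotation":[0,0,0],"claw":60},
  {"delta_pos":[0.9,1,0],"rotation":[0,0,0],"claw":60},
  {"delta_pos":[0.9,1,0],"rotation":[0,0,0],"claw":60},
  {"delta_pos":[0.9,1,0],"rotation":[0,0,0],"claw":60},
  {"delta_pos":[0.9,1,0],"rotation":[0,0,0],"claw":60},
])

```text
t: 1.1
tool_pos: [484.9, -285.7, 261.0]
tcp_rot: [[0.968, 0.249, -0.0], [0.249, -0.968, 0.0], [-0.0, -0.0, -1.0]]
wrist_force: [0.4, -0.2, 0.5]
width: 0.7
finger_force: 0.0
```

Request:
servo_tool([
  {"delta_pos":[0.1,1,0],"rotation":[0,0,0],"claw":60},
  {"delta_pos":[0.1,1,0],"rotation":[0,0,0],"claw":60},
  {"delta_pos":[0.1,1,0],"rotation":[0,0,0],"claw":60},
  {"delta_pos":[0.1,1,0],"rotation":[0,0,0],"claw":60},
  {"delta_pos":[0.1,1,0],"rotation":[0,0,0],"claw":60},
  {"delta_pos":[0.1,1,0],"rotation":[0,0,0],"claw":60},
  {"delta_pos":[0.1,1,0],"rotation":[0,0,0],"claw":60},
  {"delta_pos":[0.1,1,0],"rotation":[0,0,0],"claw":60},
  {"delta_pos":[0,1,0],"rotation":[0,0,0],"claw":60},
  {"delta_pos":[0,1,0],"rotation":[0,0,0],"claw":60},
  {"delta_pos":[0,1,0],"rotation":[0,0,0],"claw":60},
  {"delta_pos":[0,1,0],"rotation":[0,0,0],"claw":60},
])

```text
t: 2.1
tool_pos: [503.8, 14.1, 260.9]
tcp_rot: [[0.968, 0.249, -0.001], [0.249, -0.968, -0.0], [-0.001, -0.0, -1.0]]
wrist_force: [0.4, 0.3, -0.6]
width: 0.703
finger_force: 0.0
```

Request:
servo_tool([
  {"delta_pos":[0,1,0],"rotation":[0,0,0],"claw":60},
  {"delta_pos":[0,1,0],"rotation":[0,0,0],"claw":60},
  {"delta_pos":[0,1,0],"rotation":[0,0,0],"claw":60},
  {"delta_pos":[0,1,0],"rotation":[0,0,0],"claw":60},
  {"delta_pos":[0,1,0],"rotation":[0,0,0],"claw":60},
  {"delta_pos":[0,1,0],"rotation":[0,0,0],"claw":60},
  {"delta_pos":[-0.1,1,0],"rotation":[0,0,0],"claw":60},
  {"delta_pos":[-0.1,1,0],"rotation":[0,0,0],"claw":60},
  {"delta_pos":[-0.2,1,0],"rotation":[0,0,0],"claw":60},
  {"delta_pos":[-0.2,1,0],"rotation":[0,0,0],"claw":60},
  {"delta_pos":[-0.1,1,0],"rotation":[0,0,0],"claw":60},
  {"delta_pos":[0,1,0],"rotation":[0,0,0],"claw":60},
])

```text
t: 3.1
tool_pos: [485.9, 314.0, 261.0]
tcp_rot: [[0.968, 0.25, -0.0], [0.25, -0.968, -0.0], [-0.001, 0.0, -1.0]]
wrist_force: [1.2, -0.8, -0.3]
width: 0.705
finger_force: 0.0
```

Request:
servo_tool([
  {"delta_pos":[-0.13,0.82,-0.6],"rotation":[0,0,0],"claw":60},
  {"delta_pos":[0,0.8,-0.7],"rotation":[0,0,0],"claw":60},
  {"delta_pos":[0,0,-1],"rotation":[0,0,0],"claw":60},
  {"delta_pos":[0,0,-1],"rotation":[0,0,0],"claw":60},
  {"delta_pos":[0,0,-1],"rotation":[0,0,0],"claw":60},
  {"delta_pos":[0,0,-1],"rotation":[0,0,0],"claw":60},
  {"delta_pos":[0,0,-1],"rotation":[0,0,0],"claw":60},
  {"delta_pos":[0,0,-1],"rotation":[0,0,0],"claw":60},
  {"delta_pos":[0,0,-1],"rotation":[0,0,0],"claw":60},
  {"delta_pos":[0,0,-0.8],"rotation":[0,0,0],"claw":60},
  {"delta_pos":[0,0,-0.7],"rotation":[0,0,0],"claw":60},
  {"delta_pos":[0,0,0],"rotation":[0,0,0],"claw":60},
])

```text
t: 4.1
tool_pos: [481.2, 351.2, 11.9]
tcp_rot: [[0.968, 0.249, -0.006], [0.249, -0.968, -0.004], [-0.007, 0.003, -1.0]]
wrist_force: [0.3, -1.6, -0.1]
width: 0.704
finger_force: 0.0
```

Request:
servo_tool([
  {"delta_pos":[0,0,0],"rotation":[0,0,0],"claw":5},
  {"delta_pos":[0,0,0],"rotation":[0,0,0],"claw":5},
  {"delta_pos":[0,0,0],"rotation":[0,0,0],"claw":5},
  {"delta_pos":[0,0,0],"rotation":[0,0,0],"claw":5},
  {"delta_pos":[0,0,0],"rotation":[0,0,0],"claw":5},
  {"delta_pos":[0,0,0],"rotation":[0,0,0],"claw":5},
  {"delta_pos":[0,0,0],"rotation":[0,0,0],"claw":5},
  {"delta_pos":[0,0,0],"rotation":[0,0,0],"claw":5},
], grip_force=80)

```text
t: 4.77
tool_pos: [484.4, 354.2, 18.1]
tcp_rot: [[0.968, 0.249, 0.003], [0.249, -0.968, 0.002], [0.003, -0.001, -1.0]]
wrist_force: [-0.7, 0.0, 5.9]
width: 0.175
finger_force: 79.2
```

Request:
servo_tool([
  {"delta_pos":[0,0,0],"rotation":[0,0,0],"claw":5},
  {"delta_pos":[0,0,0],"rotation":[0,0,0],"claw":5},
  {"delta_pos":[0,0,0],"rotation":[0,0,0],"claw":5},
])

```text
t: 5.02
tool_pos: [484.4, 354.2, 18.0]
tcp_rot: [[0.968, 0.249, 0.003], [0.249, -0.968, 0.002], [0.003, -0.001, -1.0]]
wrist_force: [-0.7, -0.3, 5.8]
width: 0.177
finger_force: 79.2
```

Request:
servo_tool([
  {"delta_pos":[0,0,0.3],"rotation":[0,0,0],"claw":5},
  {"delta_pos":[0,0,0.6],"rotation":[0,0,0],"claw":5},
  {"delta_pos":[0,0,1],"rotation":[0,0,0],"claw":5},
  {"delta_pos":[0,0,1],"rotation":[0,0,0],"claw":5},
  {"delta_pos":[0,0,1],"rotation":[0,0,0],"claw":5},
  {"delta_pos":[0,0,1],"rotation":[0,0,0],"claw":5},
  {"delta_pos":[0,0,1],"rotation":[0,0,0],"claw":5},
  {"delta_pos":[0,0,1],"rotation":[0,0,0],"claw":5},
  {"delta_pos":[0,0,1],"rotation":[0,0,0],"claw":5},
  {"delta_pos":[0,0,0.6],"rotation":[0,0,0],"claw":5},
  {"delta_pos":[0,0,0],"rotation":[0,0,0],"claw":5},
  {"delta_pos":[0,0,0],"rotation":[0,0,0],"claw":5},
])

```text
t: 6.02
tool_pos: [483.5, 353.5, 229.2]
tcp_rot: [[0.968, 0.25, 0.001], [0.25, -0.968, 0.001], [0.001, -0.0, -1.0]]
wrist_force: [-0.2, -0.0, -4.0]
width: 0.173
finger_force: 78.3
```

Request:
servo_tool([
  {"delta_pos":[0.182,-0.98,0],"rotation":[0,0,0.93],"claw":5},
  {"delta_pos":[0.182,-0.98,0],"rotation":[0,0,0.93],"claw":5},
  {"delta_pos":[0.182,-0.98,0],"rotation":[0,0,0.93],"claw":5},
  {"delta_pos":[0.182,-0.98,0],"rotation":[0,0,0.93],"claw":5},
  {"delta_pos":[0.182,-0.98,0],"rotation":[0,0,0.93],"claw":5},
  {"delta_pos":[0.182,-0.98,0],"rotation":[0,0,0.93],"claw":5},
  {"delta_pos":[0.182,-0.98,0],"rotation":[0,0,0.93],"claw":5},
  {"delta_pos":[0.182,-0.98,0],"rotation":[0,0,0.93],"claw":5},
  {"delta_pos":[0.182,-0.98,0],"rotation":[0,0,0.93],"claw":5},
  {"delta_pos":[0.182,-0.98,0],"rotation":[0,0,0.93],"claw":5},
  {"delta_pos":[0.182,-0.98,0],"rotation":[0,0,0.93],"claw":5},
  {"delta_pos":[0.182,-0.98,0],"rotation":[0,0,0.93],"claw":5},
])

```text
t: 7.02
tool_pos: [537.0, 57.8, 226.6]
tcp_rot: [[0.334, 0.942, -0.004], [0.942, -0.334, -0.0], [-0.001, -0.003, -1.0]]
wrist_force: [0.7, 0.8, -3.2]
width: 0.176
finger_force: 78.6
```

Request:
servo_tool([
  {"delta_pos":[0.182,-0.98,0],"rotation":[0,0,0.93],"claw":5},
  {"delta_pos":[0.182,-0.98,0],"rotation":[0,0,0.93],"claw":5},
  {"delta_pos":[0.182,-0.98,0],"rotation":[0,0,0.93],"claw":5},
  {"delta_pos":[0.182,-0.98,0],"rotation":[0,0,0.93],"claw":5},
  {"delta_pos":[0.182,-0.98,0],"rotation":[0,0,0.93],"claw":5},
  {"delta_pos":[0,0,0],"rotation":[0.05,-0.832,0],"claw":5},
  {"delta_pos":[0,0,0],"rotation":[0.05,-0.832,0],"claw":5},
  {"delta_pos":[0,0,0],"rotation":[0.05,-0.832,0],"claw":5},
  {"delta_pos":[0,0,0],"rotation":[0.05,-0.832,0],"claw":5},
  {"delta_pos":[0,0,0],"rotation":[0.05,-0.832,0],"claw":5},
  {"delta_pos":[0,0,0],"rotation":[0.05,-0.832,0],"claw":5},
  {"delta_pos":[0,0,0],"rotation":[0,0,0],"claw":5},
])

```text
t: 8.02
tool_pos: [556.6, -63.8, 224.5]
tcp_rot: [[-0.059, 0.906, 0.418], [0.998, 0.054, 0.025], [-0.0, 0.419, -0.908]]
wrist_force: [-1.8, 0.5, -4.2]
width: 0.179
finger_force: 79.2
```

Request:
servo_tool([
  {"delta_pos":[0,0,0],"rotation":[0,0,0],"claw":5},
  {"delta_pos":[0,0,0],"rotation":[0,0,0],"claw":5},
  {"delta_pos":[0,0,0],"rotation":[0,0,0],"claw":5},
])

```text
t: 8.27
tool_pos: [561.4, -62.8, 228.9]
tcp_rot: [[-0.062, 0.905, 0.421], [0.998, 0.056, 0.026], [0.0, 0.422, -0.907]]
wrist_force: [0.7, -0.3, -2.7]
width: 0.173
finger_force: 79.2
```

```bash
python3 - <<'E'
from h import *
f=grab("scene","1");g=grab("top","1")
a=f["image"][110:270,200:360];b=g["image"][120:220,270:390]
cv2.imwrite("pics/s1.png",np.hstack([cv2.resize(a,(400,400),interpolation=2),cv2.resize(b,(400,333),interpolation=2)[:400] if 0 else cv2.copyMakeBorder(cv2.resize(b,(400,333),interpolation=2),0,67,0,0,0)]))
from station import bot
print(bot.get_obs()["tool_pos"],bot.get_obs()["tcp_rot"])
E
```

```text
[561.54769681 -62.6986564  228.89062289] [[-6.17986669e-02  9.04817623e-01  4.21290865e-01]
 [ 9.98088480e-01  5.57875715e-02  2.65919834e-02]
 [ 5.58100960e-04  4.22128908e-01 -9.06535644e-01]]
```

View pics/s1.png

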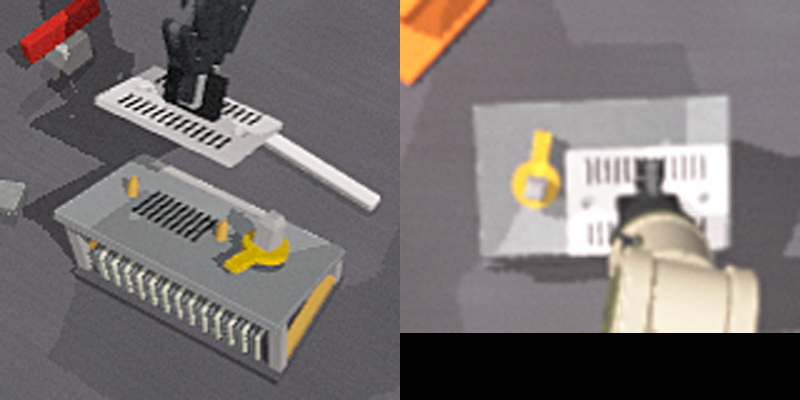

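The plate is gripped and parallel to the bed. Its holes show at about top (327,179) and (361,179), and the pins are visible in the scene view near (253,184) and (288,202). Now I'll measure the plate in the tool frame.

```bash
python3 - <<'E'
from meas import *
from station import bot
o=bot.get_obs();R=np.array(o["tcp_rot"]);t=np.array(o["tool_pos"])
for n,b in(("top1",(315,372,160,200)),("scene1",(234,318,130,180))):
    f=load(n);hsv=cv2.cvtColor(f["image"],cv2.COLOR_BGR2HSV)
    m=box(f,*b)&(hsv[...,2]>(215 if n[0]=="t" else 140))&(hsv[...,1]<50)
    P,uv=cloud(f,m);Q=(P-t)@R;k=(abs(Q[:,2])<25);Q=Q[k]
    k2=np.zeros(m.shape,bool);k2[uv[k][:,1],uv[k][:,0]]=1;k2=big(k2)
    s=np.linalg.lstsq(np.c_[Q[:,:2],np.ones(len(Q))],Q[:,2],rcond=None)[0]
    print(n,"tool z med",np.median(Q[:,2]),"slopes deg",np.degrees(s[:2]))
    for z in(0,7,10):
        C=(cast(f,np.argwhere(k2)[:,::-1],t+R@[0,0,z],R[:,2])-t)@R
        print(z,cv2.minAreaRect(C[:,:2].astype(np.float32)))
    C=(cloud(f,k2)[0]-t)@R;C=C[abs(C[:,2]-np.median(Q[:,2]))<6];print("depthrect",cv2.minAreaRect(C[:,:2].astype(np.float32)))
E
```

```text
top1 tool z med 9.964915107960353 slopes deg [-0.03010129  0.0817147 ]
0 ((-0.6226806640625, 4.832401275634766), (148.9022979736328, 100.48185729980469), 0.13881321251392365)
7 ((-1.0443878173828125, 3.0364341735839844), (149.6072540283203, 100.95758819580078), 0.13881246745586395)
10 ((-1.2251205444335938, 2.266735076904297), (149.90939331054688, 101.16146850585938), 0.138813316822052)
depthrect ((-1.5656585693359375, 2.0053939819335938), (150.449462890625, 101.15725708007812), 0.2759602665901184)
scene1 tool z med 9.926435921806593 slopes deg [0.30687873 1.53060872]
0 ((9.2259521484375, 22.069683074951172), (152.14183044433594, 109.69269561767578), 0.11093421280384064)
7 ((3.322723388671875, 10.40679931640625), (154.73960876464844, 111.565673828125), 0.11093145608901978)
10 ((0.7927627563476562, 5.408420562744141), (155.8529510498047, 112.36839294433594), 0.11093184351921082)
depthrect ((-1.452789306640625, 0.9998588562011719), (103.95176696777344, 152.25900268554688), 89.62336730957031)
```

Request:
servo_tool([
  {"delta_pos":[0.275,0.026,-0.718],"rotation":[0,0,0],"claw":5},
  {"delta_pos":[0.275,0.026,-0.718],"rotation":[0,0,0],"claw":5},
  {"delta_pos":[0.275,0.026,-0.718],"rotation":[0,0,0],"claw":5},
  {"delta_pos":[0.275,0.026,-0.718],"rotation":[0,0,0],"claw":5},
  {"delta_pos":[0.275,0.026,-0.718],"rotation":[0,0,0],"claw":5},
  {"delta_pos":[0,0,0],"rotation":[0,0,0],"claw":5},
  {"delta_pos":[0,0,0],"rotation":[0,0,0],"claw":5},
  {"delta_pos":[0,0,0],"rotation":[0,0,0],"claw":5},
  {"delta_pos":[0,0,0],"rotation":[0,0,0],"claw":5},
])

```text
t: 9.12
tool_pos: [596.0, -59.9, 140.5]
tcp_rot: [[-0.061, 0.904, 0.424], [0.998, 0.056, 0.025], [-0.001, 0.424, -0.906]]
wrist_force: [-0.7, 0.5, -2.1]
width: 0.176
finger_force: 79.2
```

```bash
python3 - <<'E'
from h import *
f=grab("scene","2");g=grab("top","2")
a=f["image"][140:240,220:340];b=g["image"][140:215,280:380]
cv2.imwrite("pics/s2.png",np.hstack([cv2.resize(a,(400,333),interpolation=2),cv2.copyMakeBorder(cv2.resize(b,(400,300),interpolation=2),0,33,0,0,0)]))
from station import bot
print(bot.get_obs()["tool_pos"])
E
```

```text
[595.75284645 -60.12904696 140.4228999 ]
```

View pics/s2.png

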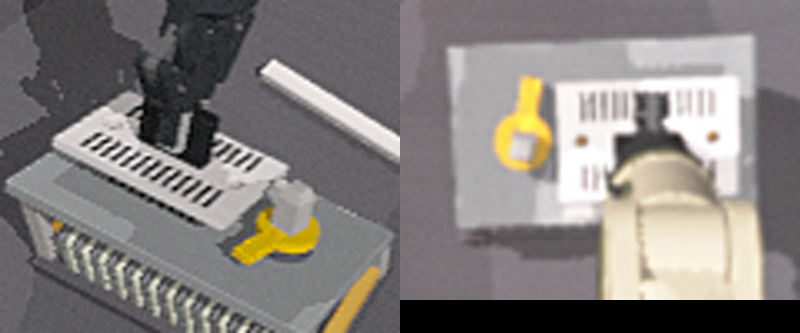

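The brown pin tips show inside both holes (crop pixels (581,141) and (713,136)), so I can lower.

Request:
servo_tool([
  {"delta_pos":[0.05,0.03,-0.109],"rotation":[0,0,0],"claw":5},
  {"delta_pos":[0.05,0.003,-0.109],"rotation":[0,0,0],"claw":5},
  {"delta_pos":[0.05,0.003,-0.109],"rotation":[0,0,0],"claw":5},
  {"delta_pos":[0.05,0.003,-0.109],"rotation":[0,0,0],"claw":5},
  {"delta_pos":[0,0,0],"rotation":[0,0,0],"claw":5},
  {"delta_pos":[0,0,0],"rotation":[0,0,0],"claw":5},
])

```text
t: 9.72
tool_pos: [600.1, -58.9, 127.8]
tcp_rot: [[-0.061, 0.905, 0.421], [0.998, 0.055, 0.026], [-0.0, 0.422, -0.907]]
wrist_force: [0.5, -0.3, -3.4]
width: 0.175
finger_force: 79.3
```

Request:
servo_tool([
  {"delta_pos":[0.034,0.002,-0.073],"rotation":[0,0,0],"claw":5},
  {"delta_pos":[0.034,0.002,-0.073],"rotation":[0,0,0],"claw":5},
  {"delta_pos":[0.034,0.002,-0.073],"rotation":[0,0,0],"claw":5},
  {"delta_pos":[0,0,0],"rotation":[0,0,0],"claw":5},
])

```text
t: 10.05
tool_pos: [602.7, -58.7, 122.2]
tcp_rot: [[-0.061, 0.905, 0.422], [0.998, 0.055, 0.026], [-0.0, 0.422, -0.906]]
wrist_force: [0.3, -0.5, -2.3]
width: 0.176
finger_force: 79.3
```

Request:
servo_tool([
  {"delta_pos":[0.034,0.002,-0.073],"rotation":[0,0,0],"claw":5},
  {"delta_pos":[0.034,0.002,-0.073],"rotation":[0,0,0],"claw":5},
  {"delta_pos":[0.034,0.002,-0.073],"rotation":[0,0,0],"claw":5},
  {"delta_pos":[0,0,0],"rotation":[0,0,0],"claw":5},
  {"delta_pos":[0,0,0],"rotation":[0,0,0],"claw":5},
])

```text
t: 10.47
tool_pos: [605.3, -58.6, 117.0]
tcp_rot: [[-0.061, 0.905, 0.422], [0.998, 0.055, 0.026], [-0.0, 0.422, -0.906]]
wrist_force: [0.8, -1.1, -3.5]
width: 0.177
finger_force: 79.3
```

Request:
servo_tool([
  {"delta_pos":[0.017,0.001,-0.036],"rotation":[0,0,0],"claw":5},
  {"delta_pos":[0.017,0.001,-0.036],"rotation":[0,0,0],"claw":5},
  {"delta_pos":[0,0,0],"rotation":[0,0,0],"claw":5},
  {"delta_pos":[0,0,0],"rotation":[0,0,0],"claw":5},
])

```text
t: 10.8
tool_pos: [605.8, -58.6, 116.3]
tcp_rot: [[-0.061, 0.905, 0.422], [0.998, 0.056, 0.024], [-0.001, 0.422, -0.906]]
wrist_force: [-14.7, 0.7, 13.9]
width: 0.174
finger_force: 82.5
```

Request:
servo_tool([
  {"delta_pos":[0,0,0],"rotation":[0,0,0],"claw":30},
  {"delta_pos":[0,0,0],"rotation":[0,0,0],"claw":45},
  {"delta_pos":[0,0,0],"rotation":[0,0,0],"claw":60},
  {"delta_pos":[0,0,0],"rotation":[0,0,0],"claw":60},
  {"delta_pos":[0,0,0],"rotation":[0,0,0],"claw":60},
  {"delta_pos":[0,0,0],"rotation":[0,0,0],"claw":60},
])

```text
t: 11.3
tool_pos: [606.3, -58.6, 115.4]
tcp_rot: [[-0.061, 0.905, 0.422], [0.998, 0.055, 0.025], [-0.0, 0.423, -0.906]]
wrist_force: [-0.1, 0.1, 0.3]
width: 0.704
finger_force: 0.0
```

Request:
servo_tool([
  {"delta_pos":[-0.211,-0.012,0.453],"rotation":[0,0,0],"claw":60},
  {"delta_pos":[-0.211,-0.012,0.453],"rotation":[0,0,0],"claw":60},
  {"delta_pos":[-0.422,-0.025,0.906],"rotation":[0,0,0],"claw":60},
  {"delta_pos":[-0.422,-0.025,0.906],"rotation":[0,0,0],"claw":60},
  {"delta_pos":[-0.422,-0.025,0.906],"rotation":[0,0,0],"claw":60},
  {"delta_pos":[-0.422,-0.025,0.906],"rotation":[0,0,0],"claw":60},
  {"delta_pos":[-0.4,-0.5,0.6],"rotation":[0,0,0],"claw":60},
  {"delta_pos":[-0.4,-0.8,0],"rotation":[0,0,0],"claw":60},
  {"delta_pos":[-0.4,-0.9,0],"rotation":[0,0,0],"claw":60},
  {"delta_pos":[-0.4,-0.9,0],"rotation":[0,0,0],"claw":60},
])

```text
t: 12.13
tool_pos: [513.1, -139.7, 244.4]
tcp_rot: [[-0.062, 0.904, 0.423], [0.998, 0.057, 0.025], [-0.002, 0.424, -0.906]]
wrist_force: [0.8, -0.2, 0.0]
width: 0.703
finger_force: 0.0
```

```bash
python3 - <<'E'
from meas import *
f=grab("scene","3");g=grab("top","3")
a=f["image"][140:260,200:360];b=g["image"][135:225,270:390]
cv2.imwrite("pics/s3.png",np.hstack([cv2.resize(a,(400,300),interpolation=2),cv2.resize(b,(400,300),interpolation=2)]))
from station import bot
o=bot.get_obs();print(o["tool_pos"],o["joints"])
R=Rbed(np.radians(3.4));O=np.array([615.9,-59.6,100])
for q,b in((f,(215,345,165,260)),(g,(285,380,140,210))):
    P,uv=cloud(q,box(q,*b));Q=(P-O)@R
    for nm,k in(("plate",(abs(Q[:,0])<47)&(abs(Q[:,0])>20)&(abs(Q[:,1])<70)&(Q[:,2]<25)&(Q[:,2]>-10)),("bed",(abs(Q[:,0])<75)&(abs(Q[:,0])>56)&(abs(Q[:,1])<80)&(abs(Q[:,2])<20))):
        W=Q[k];s=np.linalg.lstsq(np.c_[W[:,:2],np.ones(len(W))],W[:,2],rcond=None)[0];print(nm,len(W),np.degrees(s[:2]),s[2],np.median(W[:,2]))
E
```

```text
[ 511.83308524 -143.53918679  243.50631363] [ 0.88317889 -0.10396788 -0.52080609  1.96157736 -0.28555879  0.88380312
  0.54776077]
plate 549 [-0.74312355  0.04494211] 9.24436305129366 9.350608560445846
bed 395 [-0.97960507  0.07366489] 2.2640911540553756 1.5096302843912774
plate 628 [0.17461404 0.06681855] 9.06076593538509 9.048180071593169
bed 511 [-0.53327843  0.14326146] 1.7521723137550052 2.0077829317702047
```

View pics/s3.png

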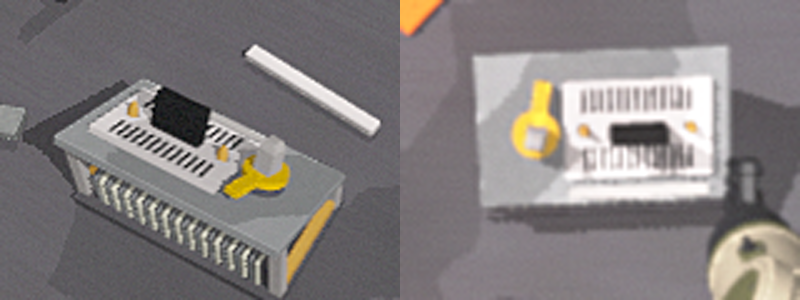

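The plate lies flush: depth shows its face at the expected height above the bed and parallel to it, and both pins show through. Next, the handle.

Request:
servo_tool([
  {"delta_pos":[-0.13,-0.5,0],"rotation":[-0.05,0.832,0],"claw":60},
  {"delta_pos":[-0.13,-0.5,0],"rotation":[-0.05,0.832,0],"claw":60},
  {"delta_pos":[-0.13,-0.5,0],"rotation":[-0.05,0.832,0],"claw":60},
  {"delta_pos":[-0.13,-0.5,0],"rotation":[-0.05,0.832,0],"claw":60},
  {"delta_pos":[-0.13,-0.5,0],"rotation":[-0.05,0.832,0],"claw":60},
  {"delta_pos":[-0.13,-0.5,0],"rotation":[-0.05,0.832,0],"claw":60},
  {"delta_pos":[-0.13,-0.5,0],"rotation":[0,0,0.996],"claw":60},
  {"delta_pos":[-0.13,-0.5,0],"rotation":[0,0,0.996],"claw":60},
  {"delta_pos":[-0.13,-0.5,0],"rotation":[0,0,0.996],"claw":60},
  {"delta_pos":[-0.13,-0.5,0],"rotation":[0,0,0.996],"claw":60},
  {"delta_pos":[-0.13,-0.5,0],"rotation":[0,0,0.996],"claw":60},
  {"delta_pos":[-0.13,-0.5,0],"rotation":[0,0,0.996],"claw":60},
])

```text
t: 13.23
tool_pos: [474.7, -289.2, 243.5]
tcp_rot: [[-0.554, 0.832, 0.0], [0.832, 0.554, 0.0], [0.0, 0.0, -1.0]]
wrist_force: [-0.0, -0.4, -0.8]
width: 0.7
finger_force: 0.0
```

Request:
servo_tool([
  {"delta_pos":[-0.13,-0.325,-0.17],"rotation":[0,0,0.996],"claw":60},
  {"delta_pos":[-0.13,-0.325,-0.17],"rotation":[0,0,0.996],"claw":60},
  {"delta_pos":[-0.13,-0.325,-0.17],"rotation":[0,0,0.996],"claw":60},
  {"delta_pos":[-0.13,-0.325,-0.17],"rotation":[0,0,0.996],"claw":60},
  {"delta_pos":[-0.13,-0.325,-0.17],"rotation":[0,0,0.996],"claw":60},
  {"delta_pos":[-0.13,-0.325,-0.17],"rotation":[0,0,0.996],"claw":60},
  {"delta_pos":[-0.13,-0.325,-0.17],"rotation":[0,0,0.996],"claw":60},
  {"delta_pos":[-0.13,-0.325,-0.17],"rotation":[0,0,0.996],"claw":60},
  {"delta_pos":[-0.13,-0.325,-0.17],"rotation":[0,0,0.996],"claw":60},
  {"delta_pos":[-0.13,-0.325,-0.17],"rotation":[0,0,0.996],"claw":60},
  {"delta_pos":[0,0,0],"rotation":[0,0,0],"claw":60},
  {"delta_pos":[0,0,0],"rotation":[0,0,0],"claw":60},
])

```text
t: 14.23
tool_pos: [442.0, -370.3, 200.8]
tcp_rot: [[-0.992, 0.122, -0.0], [0.122, 0.992, 0.001], [0.0, 0.001, -1.0]]
wrist_force: [0.9, 1.3, 0.5]
width: 0.699
finger_force: 0.0
```

Request:
servo_tool([
  {"delta_pos":[-0.08,-0.18,-0.6],"rotation":[0,0,0.04],"claw":60},
  {"delta_pos":[0,0,-0.9],"rotation":[0,0,0],"claw":60},
  {"delta_pos":[0,0,-0.9],"rotation":[0,0,0],"claw":60},
  {"delta_pos":[0,0,-0.9],"rotation":[0,0,0],"claw":60},
  {"delta_pos":[0,0,-0.9],"rotation":[0,0,0],"claw":60},
  {"delta_pos":[0,0,-0.8],"rotation":[0,0,0],"claw":60},
  {"delta_pos":[0,0,-0.6],"rotation":[0,0,0],"claw":60},
  {"delta_pos":[0,0,-0.4],"rotation":[0,0,0],"claw":60},
  {"delta_pos":[0,0,-0.2],"rotation":[0,0,0],"claw":60},
  {"delta_pos":[0,0,0],"rotation":[0,0,0],"claw":60},
  {"delta_pos":[0,0,0],"rotation":[0,0,0],"claw":60},
])

```text
t: 15.15
tool_pos: [440.6, -374.8, 46.9]
tcp_rot: [[-0.993, 0.116, 0.001], [0.116, 0.993, -0.001], [-0.001, -0.0, -1.0]]
wrist_force: [0.1, -0.5, 0.8]
width: 0.698
finger_force: 0.0
```

Request:
servo_tool([
  {"delta_pos":[0,0,0],"rotation":[0,0,0],"claw":5},
  {"delta_pos":[0,0,0],"rotation":[0,0,0],"claw":5},
  {"delta_pos":[0,0,0],"rotation":[0,0,0],"claw":5},
  {"delta_pos":[0,0,0],"rotation":[0,0,0],"claw":5},
  {"delta_pos":[0,0,0],"rotation":[0,0,0],"claw":5},
  {"delta_pos":[0,0,0],"rotation":[0,0,0],"claw":5},
  {"delta_pos":[0,0,0],"rotation":[0,0,0],"claw":5},
  {"delta_pos":[0,0,0],"rotation":[0,0,0],"claw":5},
  {"delta_pos":[0,0,0],"rotation":[0,0,0],"claw":5},
], grip_force=110)

```text
t: 15.9
tool_pos: [440.2, -375.5, 46.9]
tcp_rot: [[-0.993, 0.116, 0.001], [0.116, 0.993, -0.001], [-0.001, -0.001, -1.0]]
wrist_force: [-1.5, -0.8, 6.5]
width: 0.191
finger_force: 107.4
```

Request:
servo_tool([
  {"delta_pos":[0,0,0.3],"rotation":[0,0,0],"claw":5},
  {"delta_pos":[0,0,0.6],"rotation":[0,0,0],"claw":5},
  {"delta_pos":[0,0,1],"rotation":[0,0,0],"claw":5},
  {"delta_pos":[0,0,1],"rotation":[0,0,0],"claw":5},
  {"delta_pos":[0,0,1],"rotation":[0,0,0],"claw":5},
  {"delta_pos":[0,0,1],"rotation":[0,0,0],"claw":5},
  {"delta_pos":[0,0,1],"rotation":[0,0,0],"claw":5},
  {"delta_pos":[0,0,1],"rotation":[0,0,0],"claw":5},
  {"delta_pos":[0,0,1],"rotation":[0,0,0],"claw":5},
  {"delta_pos":[0,0,0.3],"rotation":[0,0,0],"claw":5},
  {"delta_pos":[0,0,0],"rotation":[0,0,0],"claw":5},
  {"delta_pos":[0,0,0],"rotation":[0,0,0],"claw":5},
])

```text
t: 16.9
tool_pos: [439.5, -374.5, 249.8]
tcp_rot: [[-0.993, 0.115, -0.001], [0.115, 0.993, 0.001], [0.001, 0.001, -1.0]]
wrist_force: [-0.0, -0.7, -5.1]
width: 0.188
finger_force: 108.1
```

Request:
servo_tool([
  {"delta_pos":[0.26,0.979,0],"rotation":[0,0,-0.24],"claw":5},
  {"delta_pos":[0.26,0.979,0],"rotation":[0,0,-0.24],"claw":5},
  {"delta_pos":[0.26,0.979,0],"rotation":[0,0,0],"claw":5},
  {"delta_pos":[0.26,0.979,0],"rotation":[0,0,0],"claw":5},
  {"delta_pos":[0.26,0.979,0],"rotation":[0,0,0],"claw":5},
  {"delta_pos":[0.26,0.979,0],"rotation":[0,0,0],"claw":5},
  {"delta_pos":[0.26,0.979,0],"rotation":[0,0,0],"claw":5},
  {"delta_pos":[0.26,0.979,0],"rotation":[0,0,0],"claw":5},
  {"delta_pos":[0.26,0.979,0],"rotation":[0,0,0],"claw":5},
  {"delta_pos":[0.26,0.979,0],"rotation":[0,0,0],"claw":5},
  {"delta_pos":[0.26,0.979,0],"rotation":[0,0,0],"claw":5},
  {"delta_pos":[0.26,0.979,0],"rotation":[0,0,0],"claw":5},
])

```text
t: 17.9
tool_pos: [516.8, -80.0, 248.6]
tcp_rot: [[-0.988, 0.157, -0.004], [0.157, 0.988, 0.001], [0.004, 0.0, -1.0]]
wrist_force: [-0.3, 0.6, -3.9]
width: 0.191
finger_force: 108.2
```

Request:
servo_tool([
  {"delta_pos":[0.26,0.979,0],"rotation":[0.05,-0.832,0],"claw":5},
  {"delta_pos":[0.26,0.979,0],"rotation":[0.05,-0.832,0],"claw":5},
  {"delta_pos":[0.26,0.979,0],"rotation":[0.05,-0.832,0],"claw":5},
  {"delta_pos":[0.26,0.979,0],"rotation":[0.05,-0.832,0],"claw":5},
  {"delta_pos":[0.26,0.979,0],"rotation":[0.05,-0.832,0],"claw":5},
  {"delta_pos":[0,0,-0.5],"rotation":[0.05,-0.832,0],"claw":5},
  {"delta_pos":[0,0,-0.5],"rotation":[0,0,0],"claw":5},
  {"delta_pos":[0,0,0],"rotation":[0,0,0],"claw":5},
  {"delta_pos":[0,0,0],"rotation":[0,0,0],"claw":5},
  {"delta_pos":[0,0,0],"rotation":[0,0,0],"claw":5},
  {"delta_pos":[0,0,0],"rotation":[0,0,0],"claw":5},
])

```text
t: 18.82
tool_pos: [551.1, 41.0, 226.7]
tcp_rot: [[-0.896, 0.137, 0.422], [0.163, 0.986, 0.026], [-0.413, 0.092, -0.906]]
wrist_force: [1.4, 0.1, -3.9]
width: 0.186
finger_force: 108.7
```

```bash
python3 - <<'E'
from meas import *
f=grab("scene","4");g=grab("top","4")
a=f["image"][100:250,220:380];b=g["image"][125:215,265:385]
cv2.imwrite("pics/s4.png",np.hstack([cv2.resize(a,(400,375),interpolation=2),cv2.copyMakeBorder(cv2.resize(b,(400,300),interpolation=2),0,75,0,0,0)]))
from station import bot
o=bot.get_obs();R=np.array(o["tcp_rot"]);t=np.array(o["tool_pos"]);print(t,o["joints"])
B=Rbed(np.radians(3.4));print("bed-frame tool axes\n",(B.T@R).round(4))
for q in(f,g):
    hsv=cv2.cvtColor(q["image"],cv2.COLOR_BGR2HSV)
    m=box(q,225,385,90,215)&((hsv[...,0]<8)|(hsv[...,0]>172))&(hsv[...,1]>150)
    P,_=cloud(q,m);Q=(P-t)@R;Q=Q[(abs(Q[:,0])<80)&(abs(Q[:,1])<30)&(abs(Q[:,2])<50)];print(len(Q),np.percentile(Q[:,2],[2,50,98]),cv2.minAreaRect(Q[Q[:,2]<-20][:,:2].astype(np.float32)), np.percentile(Q[:,0],[1,99]))
E
```

```text
[551.05711243  41.1146741  226.70265117] [ 0.79750769 -0.07020973 -0.89944885  1.95714489 -0.04667272  0.79194113
  1.32529651]
bed-frame tool axes
 [[-9.764e-01  2.158e-01  5.000e-04]
 [ 2.158e-01  9.764e-01  9.000e-04]
 [-3.000e-04  1.000e-03 -1.000e+00]]
341 [-28.15420624 -16.14991736   2.64620282] ((-25.89553451538086, 4.752141952514648), (67.89258575439453, 28.70087432861328), 7.239336967468262) [-60.27232971  52.98480234]
80 [-31.81266036 -26.82794894 -14.84371937] ((-36.80266571044922, 1.233917236328125), (50.6457405090332, 14.814964294433594), 0.17346824705600739) [-61.61002108 -11.94223332]
```

View pics/s4.png

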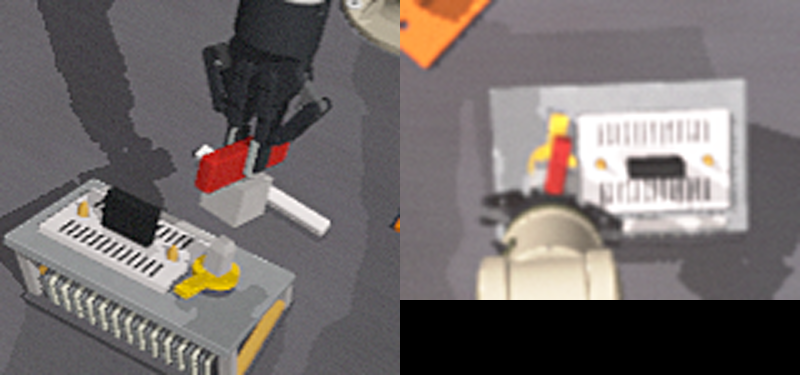

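The handle is held over the shaft with its bar parallel to the claw: red bar near top crop (560,170), claw tip near (558,125). I'll align and descend.

Request:
servo_tool([
  {"delta_pos":[0.084,0.028,-0.335],"rotation":[0,0,0],"claw":5},
  {"delta_pos":[0.143,0.0085,-0.308],"rotation":[0,0,0],"claw":5},
  {"delta_pos":[0.143,0.0085,-0.308],"rotation":[0,0,0],"claw":5},
  {"delta_pos":[0.143,0.0085,-0.308],"rotation":[0,0,0],"claw":5},
  {"delta_pos":[0,0,0],"rotation":[0,0,0],"claw":5},
  {"delta_pos":[0,0,0],"rotation":[0,0,0],"claw":5},
  {"delta_pos":[0,0,0],"rotation":[0,0,0],"claw":5},
])

```text
t: 19.5
tool_pos: [563.4, 42.7, 194.8]
tcp_rot: [[-0.896, 0.137, 0.422], [0.162, 0.986, 0.026], [-0.413, 0.092, -0.906]]
wrist_force: [-0.4, 0.9, -4.0]
width: 0.191
finger_force: 108.7
```

Request:
servo_tool([
  {"delta_pos":[0.034,0.002,-0.0725],"rotation":[0,0,0],"claw":5},
  {"delta_pos":[0.034,0.002,-0.0725],"rotation":[0,0,0],"claw":5},
  {"delta_pos":[0.034,0.002,-0.0725],"rotation":[0,0,0],"claw":5},
  {"delta_pos":[0.034,0.002,-0.0725],"rotation":[0,0,0],"claw":5},
  {"delta_pos":[0,0,0],"rotation":[0,0,0],"claw":5},
  {"delta_pos":[0,0,0],"rotation":[0,0,0],"claw":5},
])

```text
t: 20.0
tool_pos: [566.5, 42.8, 187.2]
tcp_rot: [[-0.896, 0.137, 0.422], [0.162, 0.986, 0.025], [-0.412, 0.091, -0.906]]
wrist_force: [-0.0, -0.2, -3.4]
width: 0.186
finger_force: 108.7
```

Request:
servo_tool([
  {"delta_pos":[0.034,0.002,-0.0725],"rotation":[0,0,0],"claw":5},
  {"delta_pos":[0.034,0.002,-0.0725],"rotation":[0,0,0],"claw":5},
  {"delta_pos":[0.034,0.002,-0.0725],"rotation":[0,0,0],"claw":5},
  {"delta_pos":[0,0,0],"rotation":[0,0,0],"claw":5},
  {"delta_pos":[0,0,0],"rotation":[0,0,0],"claw":5},
])

```text
t: 20.42
tool_pos: [569.4, 42.8, 182.0]
tcp_rot: [[-0.896, 0.137, 0.422], [0.162, 0.986, 0.025], [-0.413, 0.091, -0.906]]
wrist_force: [1.5, -0.2, -4.3]
width: 0.187
finger_force: 108.7
```

Request:
servo_tool([
  {"delta_pos":[0.034,0.002,-0.0725],"rotation":[0,0,0],"claw":5},
  {"delta_pos":[0.034,0.002,-0.0725],"rotation":[0,0,0],"claw":5},
  {"delta_pos":[0.034,0.002,-0.0725],"rotation":[0,0,0],"claw":5},
  {"delta_pos":[0,0,0],"rotation":[0,0,0],"claw":5},
  {"delta_pos":[0,0,0],"rotation":[0,0,0],"claw":5},
])

```text
t: 20.83
tool_pos: [571.9, 42.9, 176.5]
tcp_rot: [[-0.896, 0.137, 0.422], [0.163, 0.986, 0.025], [-0.413, 0.091, -0.906]]
wrist_force: [3.1, -0.9, -4.8]
width: 0.187
finger_force: 108.7
```

Request:
servo_tool([
  {"delta_pos":[0.035,0.002,-0.0725],"rotation":[0,0,0],"claw":5},
  {"delta_pos":[0.035,0.002,-0.0725],"rotation":[0,0,0],"claw":5},
  {"delta_pos":[0.035,0.002,-0.0725],"rotation":[0,0,0],"claw":5},
  {"delta_pos":[0.035,0.002,-0.0725],"rotation":[0,0,0],"claw":5},
  {"delta_pos":[0,0,0],"rotation":[0,0,0],"claw":5},
  {"delta_pos":[0,0,0],"rotation":[0,0,0],"claw":5},
])

```text
t: 21.33
tool_pos: [575.4, 43.1, 169.1]
tcp_rot: [[-0.896, 0.137, 0.422], [0.163, 0.986, 0.025], [-0.413, 0.091, -0.906]]
wrist_force: [4.4, -2.0, -5.0]
width: 0.187
finger_force: 108.8
```

Request:
servo_tool([
  {"delta_pos":[0.034,0.002,-0.0725],"rotation":[0,0,0],"claw":5},
  {"delta_pos":[0.034,0.002,-0.0725],"rotation":[0,0,0],"claw":5},
  {"delta_pos":[0.034,0.002,-0.0725],"rotation":[0,0,0],"claw":5},
  {"delta_pos":[0.034,0.002,-0.0725],"rotation":[0,0,0],"claw":5},
  {"delta_pos":[0,0,0],"rotation":[0,0,0],"claw":5},
  {"delta_pos":[0,0,0],"rotation":[0,0,0],"claw":5},
])

```text
t: 21.83
tool_pos: [578.8, 43.2, 161.8]
tcp_rot: [[-0.896, 0.137, 0.422], [0.163, 0.986, 0.025], [-0.413, 0.091, -0.906]]
wrist_force: [4.1, -2.8, -6.1]
width: 0.193
finger_force: 108.7
```

Request:
servo_tool([
  {"delta_pos":[0.017,0.001,-0.036],"rotation":[0,0,0],"claw":5},
  {"delta_pos":[0.017,0.001,-0.036],"rotation":[0,0,0],"claw":5},
  {"delta_pos":[0.017,0.001,-0.036],"rotation":[0,0,0],"claw":5},
  {"delta_pos":[0,0,0],"rotation":[0,0,0],"claw":5},
  {"delta_pos":[0,0,0],"rotation":[0,0,0],"claw":5},
])

```text
t: 22.25
tool_pos: [579.9, 43.2, 159.9]
tcp_rot: [[-0.896, 0.137, 0.422], [0.162, 0.986, 0.024], [-0.413, 0.09, -0.906]]
wrist_force: [-7.5, -4.8, 8.7]
width: 0.19
finger_force: 111.0
```

Request:
servo_tool([
  {"delta_pos":[0.017,0.001,-0.036],"rotation":[0,0,0],"claw":5},
  {"delta_pos":[0,0,0],"rotation":[0,0,0],"claw":5},
  {"delta_pos":[0,0,0],"rotation":[0,0,0],"claw":5},
])

```text
t: 22.5
tool_pos: [580.1, 43.2, 159.8]
tcp_rot: [[-0.896, 0.137, 0.422], [0.162, 0.987, 0.023], [-0.413, 0.089, -0.906]]
wrist_force: [-21.2, -6.7, 24.9]
width: 0.194
finger_force: 114.0
```

Home on the shoulder. I'll ease the pressure slightly, then turn clockwise about the shaft axis.

Request:
servo_tool([
  {"delta_pos":[-0.01,0.003,0.022],"rotation":[0,0,0],"claw":5},
  {"delta_pos":[0,0,0],"rotation":[0.17,0.01,-0.363],"claw":5},
  {"delta_pos":[0,0,0],"rotation":[0.338,0.02,-0.725],"claw":5},
  {"delta_pos":[0,0,0],"rotation":[0.338,0.02,-0.725],"claw":5},
  {"delta_pos":[0,0,0],"rotation":[0.338,0.02,-0.725],"claw":5},
  {"delta_pos":[0,0,0],"rotation":[0.338,0.02,-0.725],"claw":5},
  {"delta_pos":[0,0,0],"rotation":[0.338,0.02,-0.725],"claw":5},
  {"delta_pos":[0,0,0],"rotation":[0,0,0],"claw":5},
])

```text
t: 23.17
tool_pos: [580.2, 43.1, 160.0]
tcp_rot: [[-0.777, 0.466, 0.423], [0.524, 0.851, 0.024], [-0.349, 0.24, -0.906]]
wrist_force: [-10.3, -5.1, 12.7]
width: 0.185
finger_force: 111.9
```

Request:
servo_tool([
  {"delta_pos":[0,0,0],"rotation":[0.338,0.02,-0.725],"claw":5},
  {"delta_pos":[0,0,0],"rotation":[0.338,0.02,-0.725],"claw":5},
  {"delta_pos":[0,0,0],"rotation":[0.338,0.02,-0.725],"claw":5},
  {"delta_pos":[0,0,0],"rotation":[0.338,0.02,-0.725],"claw":5},
  {"delta_pos":[0,0,0],"rotation":[0.338,0.02,-0.725],"claw":5},
  {"delta_pos":[0,0,0],"rotation":[0,0,0],"claw":5},
  {"delta_pos":[0,0,0],"rotation":[0,0,0],"claw":5},
])

```text
t: 23.75
tool_pos: [580.3, 42.9, 160.0]
tcp_rot: [[-0.573, 0.702, 0.423], [0.781, 0.624, 0.024], [-0.247, 0.344, -0.906]]
wrist_force: [-10.1, -5.1, 11.8]
width: 0.189
finger_force: 111.7
```

```bash
cat > st.py <<'E'
from meas import *
from station import bot
o=bot.get_obs();R=np.array(o["tcp_rot"]);B=Rbed(np.radians(3.4));Q=B.T@R
print("tool y cw from bedx+90:",90-np.degrees(np.arctan2(Q[1,1],Q[0,1])),"z",Q[:,2].round(3),"bedpos",(B.T@(o["tool_pos"]-np.array([614,-59.7,99.2]))).round(1),"F bed",(B.T@o["wrist_force"]).round(1),"T bed",(B.T@o["wrist_torque"]).round(2),o["joints"].round(2),o["t"])
E
python3 st.py
```

```text
tool y cw from bedx+90: 54.48803415122351 z [ 0.001 -0.001 -1.   ] bedpos [  0.8 104.4  66.8] F bed [-4.4 -4.5 15.1] T bed [-1.13  1.23 -0.12] [ 0.64  0.11 -0.83  1.99  0.21  0.65  0.37] 23.75
```

Request:
servo_tool([
  {"delta_pos":[0,0,0],"rotation":[0.338,0.02,-0.725],"claw":5},
  {"delta_pos":[0,0,0],"rotation":[0.338,0.02,-0.725],"claw":5},
  {"delta_pos":[0,0,0],"rotation":[0.338,0.02,-0.725],"claw":5},
  {"delta_pos":[0,0,0],"rotation":[0.17,0.01,-0.363],"claw":5},
  {"delta_pos":[0,0,0],"rotation":[0,0,0],"claw":5},
  {"delta_pos":[0,0,0],"rotation":[0,0,0],"claw":5},
])

```text
t: 24.25
tool_pos: [580.4, 42.8, 160.0]
tcp_rot: [[-0.386, 0.82, 0.423], [0.909, 0.416, 0.024], [-0.156, 0.394, -0.906]]
wrist_force: [-9.0, -6.1, 11.6]
width: 0.194
finger_force: 111.6
```

```bash
python3 st.py
```

```text
tool y cw from bedx+90: 68.4967436052211 z [ 0.001 -0.001 -1.   ] bedpos [  0.8 104.3  66.8] F bed [-3.6 -5.6 14.5] T bed [-1.28  1.18 -0.16] [ 0.61  0.11 -0.8   1.99  0.21  0.65  0.13] 24.25
```

Request:
servo_tool([
  {"delta_pos":[0,0,0],"rotation":[0.17,0.01,-0.363],"claw":5},
  {"delta_pos":[0,0,0],"rotation":[0.17,0.01,-0.363],"claw":5},
  {"delta_pos":[0,0,0],"rotation":[0,0,0],"claw":5},
  {"delta_pos":[0,0,0],"rotation":[0,0,0],"claw":5},
])

```text
t: 24.58
tool_pos: [580.3, 42.4, 160.0]
tcp_rot: [[-0.328, 0.845, 0.423], [0.936, 0.352, 0.023], [-0.129, 0.404, -0.906]]
wrist_force: [-9.6, -7.6, 11.6]
width: 0.191
finger_force: 111.6
```

```bash
python3 st.py
```

```text
tool y cw from bedx+90: 72.48396980159448 z [ 0.001 -0.002 -1.   ] bedpos [  0.7 103.9  66.8] F bed [-4.2 -7.  14.7] T bed [-1.41  1.16  0.12] [ 0.61  0.11 -0.79  1.99  0.2   0.65  0.06] 24.5833
```

Request:
servo_tool([
  {"delta_pos":[0,0,0],"rotation":[0.17,0.01,-0.363],"claw":5},
  {"delta_pos":[0,0,0],"rotation":[0.085,0.005,-0.18],"claw":5},
  {"delta_pos":[0,0,0],"rotation":[0,0,0],"claw":5},
  {"delta_pos":[0,0,0],"rotation":[0,0,0],"claw":5},
])

```text
t: 24.92
tool_pos: [580.2, 42.1, 159.9]
tcp_rot: [[-0.284, 0.861, 0.423], [0.953, 0.303, 0.023], [-0.108, 0.41, -0.906]]
wrist_force: [-10.9, -8.9, 12.4]
width: 0.187
finger_force: 111.9
```

```bash
python3 st.py; python3 - <<'E'
from meas import *
f=grab("scene","5");g=grab("top","5")
a=f["image"][130:250,220:380];b=g["image"][135:225,270:390]
cv2.imwrite("pics/s5.png",np.hstack([cv2.resize(a,(400,300),interpolation=2),cv2.resize(b,(400,300),interpolation=2)]))
E
```

```text
tool y cw from bedx+90: 75.43454365352612 z [ 0.001 -0.002 -1.   ] bedpos [  0.5 103.6  66.8] F bed [-5.1 -8.2 16.1] T bed [-1.72  1.35  0.57] [ 0.6   0.11 -0.79  1.99  0.2   0.65  0.01] 24.9167
```

View pics/s5.png

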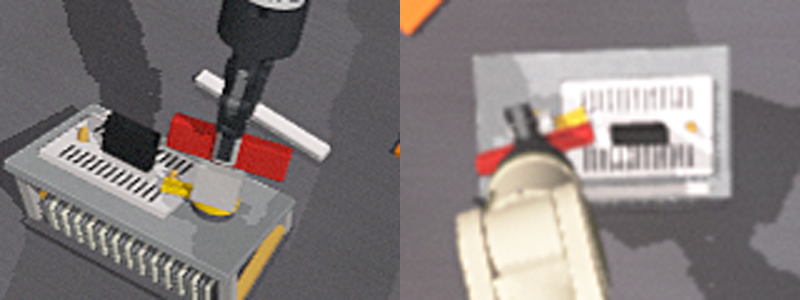

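The claw is over the plate's edge and the torque is rising. I'll push a little further to be sure of the stop.

Request:
servo_tool([
  {"delta_pos":[0,0,0],"rotation":[0.17,0.01,-0.363],"claw":5},
  {"delta_pos":[0,0,0],"rotation":[0.085,0.005,-0.18],"claw":5},
  {"delta_pos":[0,0,0],"rotation":[0,0,0],"claw":5},
  {"delta_pos":[0,0,0],"rotation":[0,0,0],"claw":5},
])

```text
t: 25.35
tool_pos: [580.1, 42.0, 159.9]
tcp_rot: [[-0.241, 0.874, 0.423], [0.967, 0.255, 0.023], [-0.088, 0.414, -0.906]]
wrist_force: [-9.2, -9.0, 12.8]
width: 0.191
finger_force: 113.7
```

```bash
python3 st.py; python3 - <<'E'
from meas import *
f=grab("scene","6");p=[615.9,-59.6];R=Rbed(np.radians(3.4))
for n in("scene5","scene6"):
    f=load(n);hsv=cv2.cvtColor(f["image"],cv2.COLOR_BGR2HSV)
    m=box(f,280,320,190,222)&(hsv[...,0]>21)&(hsv[...,0]<34)&(hsv[...,1]>110)
    C=(cast(f,np.argwhere(m)[:,::-1],[p[0],p[1],100]+R@[0,105,19],R[:,2])-[p[0],p[1],100])@R-[0,105,0]
    r=np.hypot(C[:,0],C[:,1]);far=C[(r>30)&(C[:,1]<0)];print(len(far),np.degrees(np.arctan2(-far[:,1].mean(),far[:,0].mean())),far.mean(0))
    P=(cloud(f,box(f,285,345,165,225)&((hsv[...,0]<8)|(hsv[...,0]>172))&(hsv[...,1]>150))[0]-[p[0],p[1],100])@R-[0,105,0]
    print("red top z",np.percentile(P[:,2],[50,90,97]),cv2.minAreaRect(P[P[:,2]>85][:,:2].astype(np.float32)))
E
```

```text
tool y cw from bedx+90: 78.28711599464587 z [ 0.001 -0.003 -1.   ] bedpos [  0.5 103.6  66.8] F bed [-3.4 -8.4 15.7] T bed [-1.92  1.33  1.75] [ 0.6   0.1  -0.78  1.99  0.2   0.65 -0.04] 25.35
62 66.49544365308537 [ 16.69371147 -38.38456018  19.        ]
red top z [83.00531624 94.36576691 95.24819556] ((12.569686889648438, 3.2294921875), (39.7533073425293, 117.90179443359375), 14.820694923400879)
61 66.74485469681392 [ 16.44511393 -38.26756384  19.        ]
red top z [82.73990352 94.24926372 95.04603299] ((3.0146007537841797, 0.7914772033691406), (22.345285415649414, 117.63460540771484), 14.097563743591309)
```

Torque jumped to 1.75 N m while the claw stayed put, so it is on the hard stop. I'll relax the twist and let go.

Request:
servo_tool([
  {"delta_pos":[0,0,0],"rotation":[-0.17,-0.01,0.363],"claw":5},
  {"delta_pos":[0,0,0],"rotation":[0,0,0],"claw":5},
  {"delta_pos":[0,0,0],"rotation":[0,0,0],"claw":25},
  {"delta_pos":[0,0,0],"rotation":[0,0,0],"claw":35},
  {"delta_pos":[0,0,0],"rotation":[0,0,0],"claw":45},
  {"delta_pos":[0,0,0],"rotation":[0,0,0],"claw":50},
  {"delta_pos":[0,0,0],"rotation":[0,0,0],"claw":50},
  {"delta_pos":[0,0,0],"rotation":[0,0,0],"claw":50},
])

```text
t: 26.07
tool_pos: [580.1, 44.0, 158.9]
tcp_rot: [[-0.27, 0.865, 0.422], [0.958, 0.286, 0.027], [-0.098, 0.412, -0.906]]
wrist_force: [-0.1, 0.2, 0.0]
width: 0.581
finger_force: 0.0
```

Request:
servo_tool([
  {"delta_pos":[-0.211,-0.012,0.453],"rotation":[0,0,0],"claw":50},
  {"delta_pos":[-0.211,-0.012,0.453],"rotation":[0,0,0],"claw":50},
  {"delta_pos":[-0.422,-0.025,0.906],"rotation":[0,0,0],"claw":50},
  {"delta_pos":[-0.422,-0.025,0.906],"rotation":[0,0,0],"claw":50},
  {"delta_pos":[-0.422,-0.025,0.906],"rotation":[0,0,0],"claw":50},
  {"delta_pos":[-0.8,0,0.3],"rotation":[0,0,0],"claw":50},
  {"delta_pos":[-0.8,0.3,0.2],"rotation":[0,0,0],"claw":50},
  {"delta_pos":[0,0.9,0],"rotation":[0,0,0],"claw":50},
  {"delta_pos":[0,0.9,0],"rotation":[0,0,0],"claw":50},
  {"delta_pos":[0,0.9,0],"rotation":[0,0,0],"claw":50},
  {"delta_pos":[0,0.5,0],"rotation":[0,0,0],"claw":50},
  {"delta_pos":[0,0,0],"rotation":[0,0,0],"claw":50},
])

```text
t: 27.07
tool_pos: [497.6, 132.3, 262.5]
tcp_rot: [[-0.275, 0.863, 0.423], [0.956, 0.29, 0.028], [-0.099, 0.413, -0.906]]
wrist_force: [0.0, 0.0, 1.3]
width: 0.586
finger_force: 0.0
```

```bash
python3 st.py; python3 - <<'E'
from meas import *
f=grab("scene","7");g=grab("top","7");p=[615.9,-59.6];R=Rbed(np.radians(3.4))
a=f["image"][130:250,220:380];b=g["image"][135:225,270:390]
cv2.imwrite("pics/s7.png",np.hstack([cv2.resize(a,(400,300),interpolation=2),cv2.resize(b,(400,300),interpolation=2)]))
for f,bx,rb in((f,(280,320,190,222),(285,345,165,225)),(g,(290,335,155,190),(290,335,150,200))):
    hsv=cv2.cvtColor(f["image"],cv2.COLOR_BGR2HSV)
    m=box(f,*bx)&(hsv[...,0]>21)&(hsv[...,0]<34)&(hsv[...,1]>110)
    C=(cast(f,np.argwhere(m)[:,::-1],[p[0],p[1],100]+R@[0,105,19],R[:,2])-[p[0],p[1],100])@R-[0,105,0]
    r=np.hypot(C[:,0],C[:,1]);far=C[(r>30)&(C[:,1]<0)];print(len(far),np.degrees(np.arctan2(-far[:,1].mean(),far[:,0].mean())))
    P=(cloud(f,box(f,*rb)&((hsv[...,0]<8)|(hsv[...,0]>172))&(hsv[...,1]>150))[0]-[p[0],p[1],100])@R-[0,105,0]
    print("red top z",np.percentile(P[:,2],[50,90,97]),cv2.minAreaRect(P[P[:,2]>88][:,:2].astype(np.float32)))
E
```

```text
tool y cw from bedx+90: 76.19062540891025 z [ 0.002  0.003 -1.   ] bedpos [-26.  198.6 192.3] F bed [0.6 0.  1.2] T bed [-0.01  0.44 -0.05] [ 0.61 -0.23 -0.87  1.97 -0.11  0.9   0.07] 27.0667
63 65.91825724658052
red top z [82.7148647  94.21880312 95.01677626] ((-0.2464923858642578, 0.001800537109375), (19.290016174316406, 117.4000015258789), 16.097951889038086)
23 68.01708426084774
red top z [92.77859028 97.39895835 99.64744887] ((0.7756814956665039, 0.3242378234863281), (16.29478645324707, 115.33277130126953), 16.551376342773438)
```

View pics/s7.png

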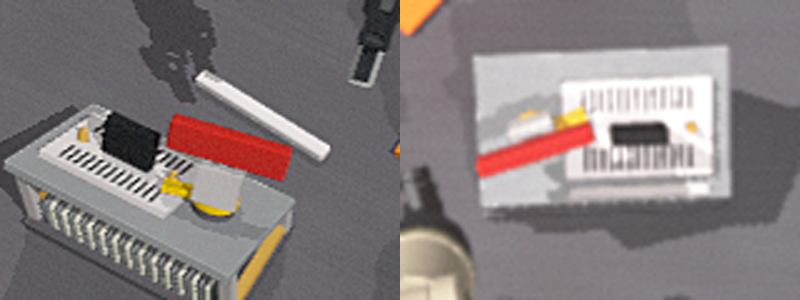

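The handle sits home on the shaft, the claw is over the plate's edge at its stop, the plate is flush, and the gripper is clear. Handing in.

```bash
python3 -c "
from station import bot
print(bot.job_done())"
```

```text
the job is handed in; nothing more can be done
None
```

The job is handed in at about 27 s: the plate is flush on the pins, the handle is home on the shaft, the claw is turned to its stop over the plate, and the gripper is clear; no verdict was returned.

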